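# Match a piece of glass on the light box under daylight

## Task

Set up a colour check under daylight: switch the light box from warm light to daylight by pushing its white key all the way down until it latches, so that the latched yellow key pops up, and leave the blue and black keys alone. Lay the loose teal glass blank gently and flat on the glowing window beside the teal reference piece already lying there, on the side where the window has room, the two long edges level, parallel and less than a centimetre apart, and do not shift the reference.

Things in the scene. Friction and masses are not known exactly. Their poses are not given: they have to be found in the camera images.
- light_box: Light box for matching stained glass, fixed: flat grey box, 210 mm deep (its x) x 210 mm wide (its y) x 40 mm high. Origin at the centre of its underside; x points to its back edge, y to its left. Its flat top holds the window and, 76 mm in front of the centre, four coloured keys in a row along y, 32 mm apart, in an order that differs from box to box.
- window (a point): Centre of the flush, glowing white window in the top face of the light box, 112 mm (box x) x 150 mm (box y), 40 mm above the bench; axes as those of the light box.
- key_white (a joint): The white key (daylight): vertical slide, 0 m = fully up, grows as it goes down. Pushed to its hard stop at 0.0096 m (1 to 4 N until there) and let go, it stays latched at about 0.008 m. The keys are interlocked: a key going down releases the one latched before (by about 4 mm down), but latches itself only past 8 mm.
- key_white_top (a point): Centre of the top face of the white key's cap (cap 28 mm along the light box's x, 22 mm along its y). It moves with the key: 14 mm above the light box's top face when the key is up, about 6 mm when latched, 4.4 mm at the end stop.
- key_yellow (a joint): The yellow key (warm light; latched down at the start, where it reads about 0.008 m): vertical slide, 0 m = fully up, grows as it goes down; works like the white one.
- key_yellow_top (a point): Centre of the top face of the yellow key's cap (cap 28 mm along the light box's x, 22 mm along its y). It moves with the key: 14 mm above the light box's top face when the key is up, about 6 mm when latched, 4.4 mm at the end stop.
- key_blue (a joint): The blue key (ultraviolet; up): vertical slide, 0 m = fully up, grows as it goes down; works like the white one.
- key_blue_top (a point): Centre of the top face of the blue key's cap (cap 28 mm along the light box's x, 22 mm along its y). It moves with the key: 14 mm above the light box's top face when the key is up, about 6 mm when latched, 4.4 mm at the end stop.
- key_black (a joint): The black key (off; up): vertical slide, 0 m = fully up, grows as it goes down; works like the white one.
- key_black_top (a point): Centre of the top face of the black key's cap (cap 28 mm along the light box's x, 22 mm along its y). It moves with the key: 14 mm above the light box's top face when the key is up, about 6 mm when latched, 4.4 mm at the end stop.
- reference_glass: The reference: loose rectangular teal glass blank, 36 mm (its x) x 50 mm (its y, long edges) x 6 mm, 27 g, lying flat on the window, its long edges roughly along the box's x. Origin at the centre of its underside, z up.
- sample_glass: The piece to be matched: loose rectangular teal glass blank of the same size, 36 mm (its x) x 50 mm (its y, long edges) x 6 mm, about 27 g, lying flat on the bench to the left of the light box. Origin at the centre of its underside, z up.
- amber_glass: A bystander: loose amber glass blank, 36 x 50 x 6 mm, lying flat on the bench to the left of the light box. Not needed.
There are look-alikes about, which are no part of the job. Leave any pink look-alike of the sample_glass alone. What is shaped like the reference_glass but brown is not meant.

How it is judged:
By the outcome, as a careful person would: the job done as asked, in the order asked, and still so for the second after the job is handed in, with the robot touching nothing.
It also fails if it takes over 50 s, if anything falls off the work surface, if the arm or the gripper's body presses on something with over 40 N, if the wrist force passes 120 N, or if a joint passes its speed limit or range.

## Robot

A 6-joint arm with a two-finger parallel gripper is mounted at the origin on a cart in front of the work surface, level with it; the furniture and walls round the work are solid. World frame = base frame: x ahead of the robot, y to its left, z up, the work surface at z = 0. Lengths are in m, angles in rad, forces in N, time in s.
With the tool pointing down it reaches from about 0.275 to 0.825 m from the base axis. Payload 5.2 kg.
Tool frame: the origin (TCP) lies on the centre line of the jaws, within the pads' length; the fingertips stand 22 mm ahead of it and the grasp point (between the pads) lies 3 mm ahead of it; z points along the fingers, y is the direction in which the jaws open and shut (so a half turn about z gives the same grasp; the last joint's range is limited). The gripper opens to 93 mm and grips with 3 to 60 N. Pads are 15 mm wide; open, the fingers measure 128 mm over their backs; the gripper's body (75 mm by 188 mm) begins 65 mm behind the grasp point.
Start: joints at [-1.419, 0.259, 1.535, -0, 1.348, -0.203], TCP at [0.191, -0.516, 0.241] pointing down, gripper open.
Joint ranges: [-3.14, 3.14], [-0.91, 2.08], [0.19, 2.58], [-1.22, 4.36], [0.22, 2.71], [-3.12, 3.12]. Speed limits (rad/s): [2.57, 2.57, 3.14, 3.14, 3.14, 3.14].

## Interface

Orientations are given as a unit quaternion [w, x, y, z].
In Python, from plant import * gives the robot as it stands. The module is installed in compiled form; this text tells all that it offers.
- The arm moves only by the tool drive_tool, never from a script. Its argument "motion" is a list of rows, each a list of 2 entries, a list of its own where there are three numbers: the shift along the tool's x, y, z each as a share of 0.5 m, from -1 to 1, then the turn about the tool's z as a share of 90 degrees, from -1 to 1. In form: [[[x, y, z], roll], ...]. A call has 1 to 20 rows; each row shifts and turns the pose as measured when the row begins, along the tool's axes as they then stand; what a row does not reach is not made up. A row lasts 1/10 s, in which the tool goes at most 50 mm and 8.59 degrees, less where a joint would pass 70% of its speed; a pose out of reach is approached as far as the arm can. A call with a number of a shift or a turn outside -1 to 1 is refused whole. A call with a gripper value outside its range is refused whole. "gripper" is the opening in per cent of the stroke, from 0 (shut) to 100 (fully open), set as the call begins (left out, the last holds). The fingers move at their own pace and stop on an object; "grip_force" is the grip in N (left out, the last holds). Time passes only in rows, so rows that do not move let the fingers close. It gives the time, the measured TCP pose, the force and the opening at its end, in the units of the state.
- observe(): the state, without advancing time (a new reading comes with each control period).
- get_image(name): name is "scene" or "top" or "wrist"; returns (picture, depth): 480x640x3 uint8, red, green, blue; 480x640 float32, m along the optical axis (not along the pixel's ray), 0 where there is no reading.
- camera_model(name): a dict with "fx", "fy", "cx", "cy" (pixels), "origin" and "attitude" of the camera in the world. Camera axes: x right, y up, looking along -z (the intrinsics and any distortion apply to the point x, -y, -z); pixel columns grow to the right and rows downward; lengths in m; the calibration is good to about 2 mm. A picture is of the moment at which its call begins: read the wrist's pose just before it. camera_model takes no time and is no camera call; for the wrist camera it gives the pose at the moment of the call.
- hand_in(): hands the job in, once; it reports no verdict.
The state is a dict: "time_s": time; "qpos": joint angles; "joint_velocities": joint speeds; "joint_torque": joint torques, N m; "tcp_pos": TCP position; "eef_rot": TCP orientation; "contact_force": force on the tool from outside, world axes, zero at the start; "wrist_torque": the same for the moment, N m; "gripper_width": finger opening in m.
Only numpy, scipy, OpenCV 4.12 (cv2) and the standard library are available. Lean on these libraries where they do the work, as an engineer would, in place of code of your own. Each camera call takes 0.05 s, during which the arm holds its last target. There are 200 camera calls.

## Working session

There is one attempt and no reset: what is moved stays moved. The work goes in short steps, Python scripts to look and compute and a tool call to move; the robot and the scene stay as the last step left them, time stands still between calls to the robot, and variables do not carry over. Pictures are saved under pics/ and viewed, about 8 in all and at most 12, crops included, and the job is handed in when it is done.

Besides the shell and the picture viewer there is one more tool, called after ">>>" by a JSON object that holds its "op" and its "data". drive_tool: Moves the arm, as the interface text tells. Shift numbers are shares of 0.5 m and turn numbers shares of 90 degrees, none past 1 either way. Its arguments: {"type":"object","properties":{"motion":{"type":"array"},"gripper":{"type":"number"},"grip_force":{"type":"number"}},"required":["motion"]}

```bash
mkdir -p pics; cat > h.py <<'E'
from plant import *
import numpy as np, cv2
from scipy.spatial.transform import Rotation as R
def rot(a):
    a=np.array(a,float)
    return a if a.shape==(3,3) else R.from_quat(a,scalar_first=True).as_matrix()
def xyz(m,depth):
    """world map HxWx3 from depth"""
    v,u=np.mgrid[0:480,0:640].astype(float)
    p=np.stack([(u-m['cx'])/m['fx']*depth,-(v-m['cy'])/m['fy']*depth,-depth],-1)
    return p@rot(m['attitude']).T+np.array(m['origin'])
def ray(m,u,v,z):
    d=rot(m['attitude'])@np.array([(u-m['cx'])/m['fx'],-(v-m['cy'])/m['fy'],-1]); o=np.array(m['origin'])
    return o+d*(z-o[2])/d[2]
def shot(name,fn):
    m=camera_model(name); im,d=get_image(name)
    cv2.imwrite('pics/'+fn+'.png',im[:,:,::-1]); np.savez('pics/'+fn,im=im,d=d,**{k:np.array(v) for k,v in m.items() if k in('fx','fy','cx','cy','origin','attitude')})
    return m,im,d
E
python3 - <<'E'
from h import *
for n in('top','scene'):
    m,im,d=shot(n,n+'0'); print({k:(v if not hasattr(v,'tolist') else np.round(v,4).tolist()) for k,v in m.items()})
print(observe())
E
```

```text
{'fx': 582.73535999631, 'fy': 582.73535999631, 'cx': 324.60385008179827, 'cy': 233.58008833802126, 'origin': [0.0633, 0.0627, 1.1375], 'attitude': [-0.6804, -0.1541, 0.1596, 0.6985]}
{'fx': 592.3544605215421, 'fy': 592.3544605215421, 'cx': 315.0186177378898, 'cy': 233.24785143453735, 'origin': [0.2199, -0.7008, 0.6343], 'attitude': [0.8663, 0.4489, -0.1101, -0.1895]}
{'time_s': 0.1, 'qpos': array([-1.41881648e+00,  2.59305261e-01,  1.53595687e+00,  6.44649552e-06,
        1.34798901e+00, -2.02782661e-01]), 'joint_velocities': array([-0.00085938, -0.00029541, -0.00372062, -0.00094553,  0.00067403,
       -0.00178024]), 'joint_torque': array([ 2.31095924e-03, -4.38211834e+01, -2.84640169e+01,  7.19705829e-02,
        3.62563727e-02, -4.94648623e-05]), 'tcp_pos': array([ 0.19101645, -0.51528952,  0.23988862]), 'eef_rot': array([-8.28894982e-04,  9.84308939e-01,  1.76451763e-01,  2.42036216e-05]), 'contact_force': array([ 0.03961224,  0.31148459, -0.51204971]), 'wrist_torque': array([-0.02942819,  0.01046195, -0.0308432 ]), 'gripper_width': 0.09303112159669251}
```

View pics/top0.png

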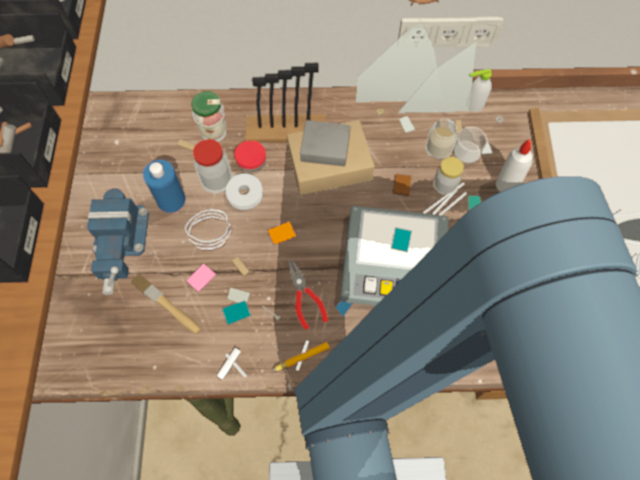

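The top view shows the light box at (397,255), the white key at (371,285), yellow at (386,288), and the reference teal on the window at (402,239).

Things that could be taken for the sample:
- Teal at (236,312), left of the box. This is my choice.
- Teal at (474,203), right of the box, so not it.
- Blue at (343,307), next to the box.
- Pink at (202,277), brown at (402,184) and amber at (282,233).

Next I'll measure and look at a close crop.

```bash
python3 - <<'E'
from h import *
f=np.load('pics/top0.npz'); m={k:f[k] for k in('fx','fy','cx','cy','origin','attitude')}; im,d=f['im'],f['d']
P=xyz(m,d); hsv=cv2.cvtColor(im,cv2.COLOR_RGB2HSV)
k=cv2.inRange(hsv,(82,120,80),(98,255,255))
n,l,s,c=cv2.connectedComponentsWithStats(k)
for i in range(1,n):
    if s[i,4]>60:
        cnt=cv2.findContours((l==i).astype(np.uint8),0,2)[0][0]; z=np.median(P[l==i][:,2])
        w=np.array([ray(m,u,v,z)[:2]*1000 for u,v in cnt[:,0]],np.float32)
        print(c[i].round(),s[i,4],np.median(P[l==i],0).round(4),cv2.minAreaRect(w))
for n_,u,v in(('white',371,285),('yellow',386,288),('win',380,230),('boxtop',354,270),('bench',260,330)): print(n_,np.median(P[v-1:v+2,u-1:u+2].reshape(-1,3),0).round(4))
a=cv2.resize(im[180:360,190:430],None,fx=3.3,fy=3.3,interpolation=2)
cv2.imwrite('pics/c1.png',a[:,:,::-1])
E
```

```text
[474. 201.] 83 [ 0.6792 -0.2862  0.0015] ((676.0935668945312, -287.70574951171875), (17.74991798400879, 29.90091896057129), 82.30984497070312)
[401. 239.] 303 [ 0.5701 -0.1114  0.0445] ((570.5591430664062, -111.35353088378906), (31.07498550415039, 46.046897888183594), 74.77959442138672)
[236. 312.] 379 [0.4354 0.2302 0.0048] ((435.78082275390625, 230.2471466064453), (35.068782806396484, 47.06005096435547), 21.07610321044922)
[343. 307.] 82 [0.4413 0.013  0.0016] ((442.1882629394531, 13.23814868927002), (17.341304779052734, 24.058258056640625), 50.455623626708984)
white [ 0.4692 -0.0422  0.0518]
yellow [ 0.4648 -0.0728  0.0466]
win [ 0.5959 -0.0698  0.0389]
boxtop [ 0.5066 -0.011   0.0374]
bench [ 0.3974  0.1813 -0.0004]
```

View pics/c1.png

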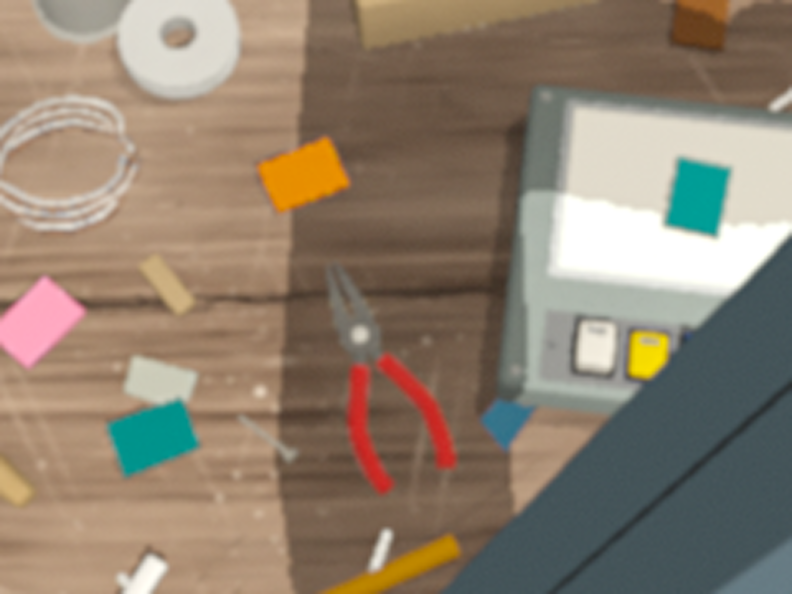

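View pics/scene0.png

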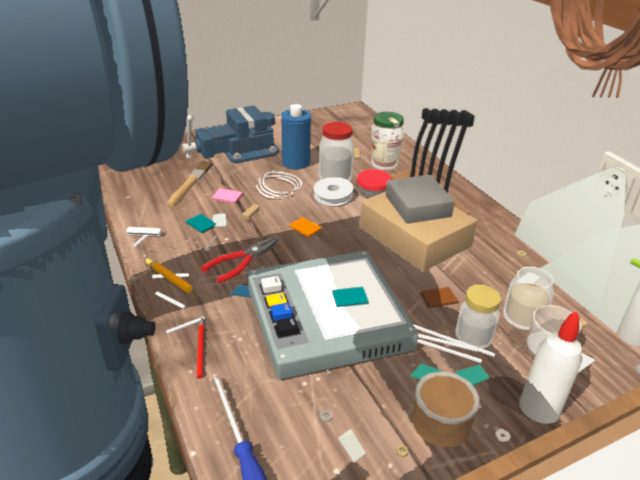

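The crop confirms a plain teal rectangle at full size (36x50) at the chosen spot, with pink, grey and tan scraps nearby. The scene view gives the key order from the left as white (271,284), yellow (277,299), blue (281,311), black (288,326). First move: go above the white key and turn the jaws along the box's x.

>>> {"op": "drive_tool", "data": {"motion": [[[0.071, -0.058, 0], 0], [[0.071, -0.058, 0], 0], [[0.071, -0.058, 0], 0], [[0.071, -0.058, 0], 0], [[0.071, -0.058, 0], 0], [[0.071, -0.058, 0], 0], [[0.071, -0.058, 0], 0], [[0.071, -0.058, 0], 0], [[0.071, -0.058, 0], 0], [[0.071, -0.058, 0], 0], [[0.071, -0.058, 0], 0], [[0.071, -0.058, 0], 0], [[0, 0, 0], -0.086], [[0, 0, 0], -0.086], [[0, 0, 0], -0.086], [[0, 0, 0], -0.086], [[0, 0, 0], -0.086], [[0, 0, 0], -0.086], [[0, 0, 0], -0.086], [[0, 0, 0], -0.086]], "gripper": 0, "grip_force": 10}}

```text
time_s: 2.1
tcp_pos: [0.4761, -0.0182, 0.2334]
eef_rot: [-0.007, 0.74, 0.673, -0.0]
contact_force: [-1.1, -0.0, -0.3]
gripper_width: 0.0004
```

```bash
python3 - <<'E'
from h import *
o=observe(); print(o['time_s'],o['tcp_pos'],rot(o['eef_rot']).round(3).tolist(),o['qpos'].round(2))
m,im,d=shot('wrist','w1'); print(np.round(m['origin'],4)); shot('top','top1')
E
```

```text
2.1 [ 0.47607091 -0.01816632  0.23337598] [[0.094, 0.996, -0.009], [0.996, -0.094, 0.009], [0.008, -0.01, -1.0]] [-0.28  0.14  1.71  0.01  1.31 -0.18]
[0.4851 0.0605 0.3786]
```

View pics/w1.png

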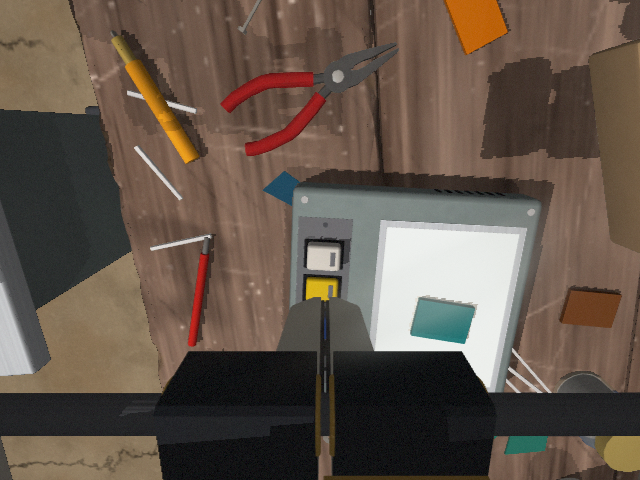

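Wrist view: white key at (324,256), yellow at (323,289), window's left corners at (384,222) and (524,228), reference at (443,319). The room is on the left of the reference. Next I'll work these out as positions.

```bash
cat >> h.py <<'E'
def load(fn):
    f=np.load('pics/'+fn+'.npz'); return {k:f[k] for k in('fx','fy','cx','cy','origin','attitude')},f['im'],f['d']
def teal(fn,ztop,lo=(80,90,50)):
    m,im,d=load(fn); k=cv2.inRange(cv2.cvtColor(im,cv2.COLOR_RGB2HSV),lo,(98,255,255))
    k=cv2.morphologyEx(k,cv2.MORPH_OPEN,np.ones((3,3)))
    for c in cv2.findContours(k,0,1)[0]:
        if cv2.contourArea(c)>150:
            w=np.array([ray(m,u,v,ztop)[:2]*1000 for u,v in c[:,0]],np.float32); r=cv2.minAreaRect(w)
            print(fn,c[:,0].mean(0).round(),np.round(r[0],1),np.round(r[1],1),round(r[2],1))
E
python3 - <<'E'
from h import *
m,im,d=load('w1'); P=xyz(m,d)
for n,u,v,z in(('white',324,256,.054),('yellow',323,291,.046),('winFL',384,222,.04),('winBL',524,228,.04),('scrF',305,199,.04),('scrB',531,212,.04)):
    print(n,(ray(m,u,v,z)*1000).round(1),(P[v,u]*1000).round(1))
teal('w1',.046); teal('top1',.046)
m,im,d=load('top1'); cv2.imwrite('pics/c2.png',cv2.resize(im[190:340,320:480],None,fx=4,fy=4)[:,:,::-1])
E
```

```text
white [471.3 -40.8  54. ] [471.3 -40.8  53.7]
yellow [467.1 -75.   46. ] [467.1 -74.9  46.4]
winFL [523.9 -19.8  40. ] [523.9 -19.7  40.4]
winBL [641.  -35.8  40. ] [640.8 -35.7  40.6]
scrF [459.7   5.8  40. ] [459.7   5.8  40.3]
scrB [646.2 -22.6  40. ] [645.4 -22.1  41.7]
w1 [526. 444.] [ 649.2 -253.8] [20.2 38.5] 85.1
w1 [446. 327.] [ 569.8 -114.5] [34.3 49.5] 75.3
top1 [234. 312.] [420.8 224.5] [36.5 47.4] 18.2
```

View pics/c2.png

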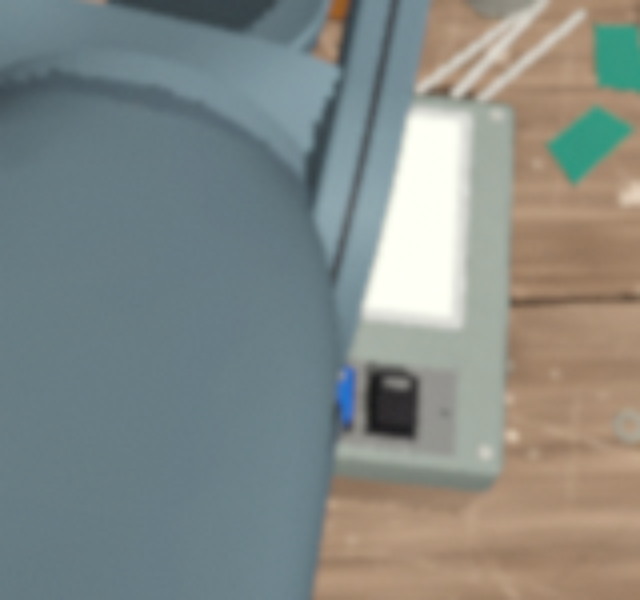

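>>> {"op": "drive_tool", "data": {"motion": [[[-0.048, -0.008, 0], 0.034], [[0, 0, 0.05], 0], [[0, 0, 0.05], 0], [[0, 0, 0.05], 0], [[0, 0, 0.05], 0], [[0, 0, 0.04], 0], [[0, 0, 0], 0]]}}

```text
time_s: 2.9
tcp_pos: [0.4689, -0.0417, 0.1097]
eef_rot: [-0.006, 0.769, 0.639, -0.0]
contact_force: [-0.1, -0.6, -0.1]
gripper_width: 0.0009
```

```bash
python3 - <<'E'
from h import *
o=observe(); print(o['time_s'],o['tcp_pos'],rot(o['eef_rot']).round(3).tolist(),o['contact_force'].round(2),o['joint_velocities'].round(3))
E
```

```text
2.9 [ 0.46889731 -0.04172184  0.1096596 ] [[0.184, 0.983, -0.007], [0.983, -0.184, 0.009], [0.007, -0.009, -1.0]] [-0.05 -0.57 -0.07] [ 0.001 -0.021 -0.03  -0.     0.025  0.032]
```

>>> {"op": "drive_tool", "data": {"motion": [[[0.002, 0.001, 0.02], -0.02], [[0, 0, 0.02], 0], [[0, 0, 0.02], 0], [[0, 0, 0.006], 0], [[0, 0, 0.006], 0], [[0, 0, 0], 0]]}}

```text
time_s: 3.5
tcp_pos: [0.4714, -0.041, 0.0737]
eef_rot: [-0.004, 0.76, 0.65, 0.001]
contact_force: [-1.6, 0.2, 3.7]
gripper_width: 0.0005
```

```bash
python3 - <<'E'
from h import *
m,im,d=shot('scene','s1'); cv2.imwrite('pics/c3.png',cv2.resize(im[200:400,200:440],None,fx=3.3,fy=3)[:,:,::-1])
E
```

```text
(no output)
```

View pics/c3.png

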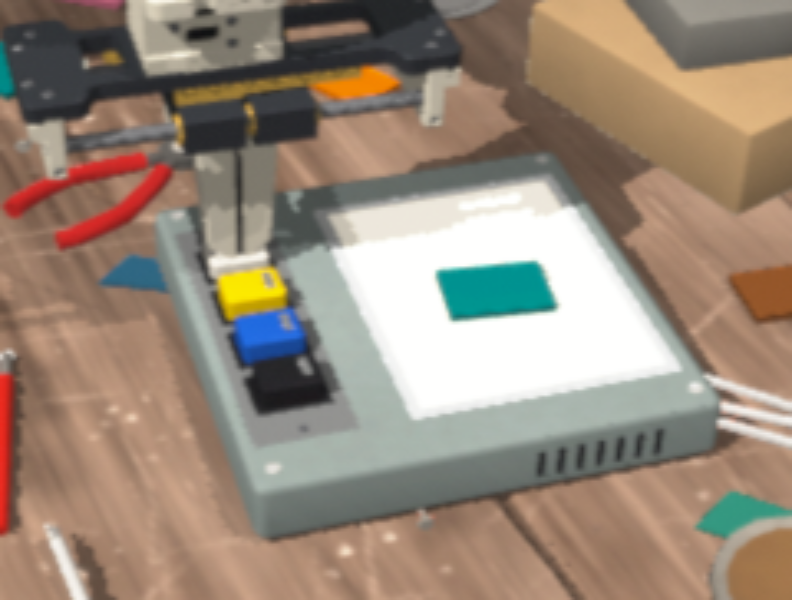

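The fingers sit centred on the white cap. Pressing down now.

>>> {"op": "drive_tool", "data": {"motion": [[[0, 0, 0.005], 0], [[0, 0, 0.005], 0], [[0, 0, 0.004], 0], [[0, 0, 0.003], 0]]}}

```text
time_s: 3.95
tcp_pos: [0.4717, -0.0411, 0.0663]
eef_rot: [-0.003, 0.76, 0.65, 0.001]
contact_force: [-6.7, 1.7, 22.3]
gripper_width: 0.0004
```

At the stop: z is 0.0663 as predicted, with 22 N. I'll lift off, move near the sample and open the jaws.

>>> {"op": "drive_tool", "data": {"motion": [[[0, 0, -0.01], 0], [[0, 0, -0.06], 0], [[0, 0, -0.06], 0], [[0, 0, -0.06], 0], [[0, 0, -0.06], 0], [[0.067, -0.037, 0], 0], [[0.067, -0.037, 0], 0], [[0.067, -0.037, 0], 0], [[0.067, -0.037, 0], 0], [[0.067, -0.037, 0], 0], [[0.067, -0.037, 0], 0], [[0.067, -0.037, 0], 0], [[0, 0, 0], 0.095], [[0, 0, 0], 0.095], [[0, 0, 0], 0.095], [[0, 0, 0], 0.095], [[0, 0, 0], 0.095], [[0, 0, 0], 0.095], [[0, 0, 0], 0.095], [[0, 0, 0], 0]]}}

```text
time_s: 5.95
tcp_pos: [0.3817, 0.2206, 0.1972]
eef_rot: [-0.004, 0.985, 0.174, 0.006]
contact_force: [-0.9, 0.8, -1.0]
gripper_width: 0.0
```

>>> {"op": "drive_tool", "data": {"motion": [[[0, 0, 0], 0], [[0, 0, 0], 0], [[0, 0, 0], 0], [[0, 0, 0], 0]], "gripper": 80}}

```text
time_s: 6.35
tcp_pos: [0.3819, 0.2207, 0.197]
eef_rot: [-0.004, 0.984, 0.179, 0.007]
contact_force: [-0.2, -0.1, -0.6]
gripper_width: 0.0279
```

```bash
python3 - <<'E'
from h import *
o=observe(); print(o['time_s'],o['tcp_pos'],rot(o['eef_rot']).round(3).tolist(),o['contact_force'].round(2))
_,w,_=shot('wrist','w2'); _,t,_=shot('top','top2'); _,s,_=shot('scene','s2')
teal('w2',.006); teal('top2',.046)
m,im,d=load('top2')
P=xyz(m,d)
c=[cv2.resize(s[240:380,220:430],(400,267)),cv2.resize(t[195:325,325:480],(400,333))]
a=np.hstack([cv2.resize(w,(400,300)),np.zeros((300,400,3),np.uint8)]);a[:267,400:]=c[0]
b=np.zeros((300,800,3),np.uint8); b[:,400:]=cv2.resize(c[1],(400,300))
cv2.imwrite('pics/c4.png',np.vstack([a,b])[:,:,::-1])
E
```

```text
6.35 [0.38188467 0.22065076 0.19699603] [[0.936, 0.352, 0.012], [0.352, -0.936, 0.01], [0.014, -0.005, -1.0]] [-0.22 -0.13 -0.61]
w2 [338. 164.] [435.  228.7] [35.7 49.7] 21.7
top2 [401. 239.] [ 569.7 -110.8] [31.6 46.5] 74.8
```

View pics/c4.png

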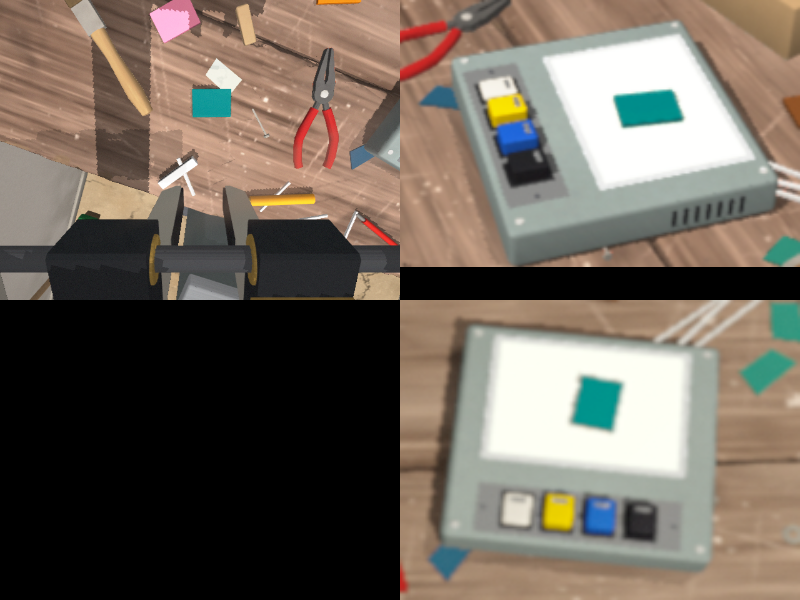

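The scene crop shows white sitting lower than yellow, so yellow has popped up; I'll confirm by depth later. The window has more room on the left of the reference. The sample is at (0.435, 0.2287), with its long edge at -68°. Descending over it.

>>> {"op": "drive_tool", "data": {"motion": [[[0.05, 0.012, 0], -0.012], [[0.05, 0.012, 0], 0], [[0, 0, 0.06], 0], [[0, 0, 0.06], 0], [[0, 0, 0.06], 0], [[0, 0, 0.06], 0], [[0, 0, 0.06], 0], [[0, 0, 0], 0]], "gripper": 70}}

```text
time_s: 7.3
tcp_pos: [0.4399, 0.2301, 0.0449]
eef_rot: [-0.004, 0.982, 0.189, 0.01]
contact_force: [-0.1, 0.5, 1.1]
gripper_width: 0.0653
```

```bash
python3 - <<'E'
from h import *
o=observe(); print(o['time_s'],o['tcp_pos'],rot(o['eef_rot']).round(3).tolist(),o['contact_force'].round(2),o['gripper_width'])
m,im,d=load('top2'); P=xyz(m,d)
for n,u,v in(('w',371,286),('y',387,287),('b',402,289),('k',418,290)):
    # px from crop: u=325+(cx-400)*155/400, v=195+(cy-300)*130/300
    print(n,np.median(P[v-2:v+3,u-2:u+3].reshape(-1,3),0).round(4))
E
```

```text
7.3 [0.43991057 0.23008241 0.04494037] [[0.928, 0.372, 0.019], [0.372, -0.928, 0.011], [0.022, -0.004, -1.0]] [-0.07  0.52  1.12] 0.06526006911633403
w [ 0.4685 -0.0429  0.0442]
y [ 0.4633 -0.0734  0.0527]
b [ 0.4588 -0.1028  0.0523]
k [ 0.4551 -0.1341  0.0535]
```

>>> {"op": "drive_tool", "data": {"motion": [[[-0.011, 0, 0], 0], [[0, 0, 0.02], 0], [[0, 0, 0.02], 0], [[0, 0, 0.003], 0]]}}

```text
time_s: 7.7
tcp_pos: [0.4374, 0.2289, 0.0256]
eef_rot: [-0.004, 0.982, 0.19, 0.013]
contact_force: [0.7, -0.7, -0.4]
gripper_width: 0.0653
```

```bash
python3 - <<'E'
from h import *
o=observe(); print(o['time_s'],o['tcp_pos'],rot(o['eef_rot']).round(3).tolist(),o['contact_force'].round(2),o['gripper_width'])
E
```

```text
7.7 [0.43736953 0.22890056 0.02563985] [[0.928, 0.373, 0.024], [0.373, -0.928, 0.013], [0.028, -0.003, -1.0]] [ 0.75 -0.69 -0.37] 0.06534683063329394
```

>>> {"op": "drive_tool", "data": {"motion": [[[-0.005, 0, 0.003], 0], [[0, 0, 0], 0], [[0, 0, 0], 0], [[0, 0, 0], 0], [[0, 0, 0], 0], [[0, 0, 0], 0]], "gripper": 0, "grip_force": 8}}

```text
time_s: 8.3
tcp_pos: [0.4362, 0.2283, 0.0254]
eef_rot: [-0.004, 0.982, 0.19, 0.015]
contact_force: [0.6, -0.2, -0.6]
gripper_width: 0.0499
```

>>> {"op": "drive_tool", "data": {"motion": [[[0, 0, -0.03], 0], [[0, 0, -0.06], 0], [[0, 0, -0.06], 0], [[0, 0, -0.06], 0], [[0, 0, -0.06], 0], [[0, 0, 0], 0]]}}

```text
time_s: 8.9
tcp_pos: [0.4314, 0.2261, 0.1644]
eef_rot: [-0.004, 0.982, 0.19, 0.013]
contact_force: [0.6, -0.2, 0.7]
gripper_width: 0.0499
```

```bash
python3 - <<'E'
from h import *
o=observe(); print(o['time_s'],o['tcp_pos'],rot(o['eef_rot']).round(3).tolist(),o['contact_force'].round(2),o['gripper_width'],o['qpos'].round(2))
_,w,_=shot('wrist','w3'); teal('w3',.16)
E
```

```text
8.9 [0.43144868 0.22605876 0.16439288] [[0.928, 0.373, 0.024], [0.373, -0.928, 0.013], [0.027, -0.003, -1.0]] [ 0.64 -0.18  0.7 ] 0.04987102883369884 [0.25 0.2  1.81 0.01 1.1  1.43]
w3 [324. 316.] [438.7 227.7] [34.1 45.6] 21.2
```

View pics/w3.png

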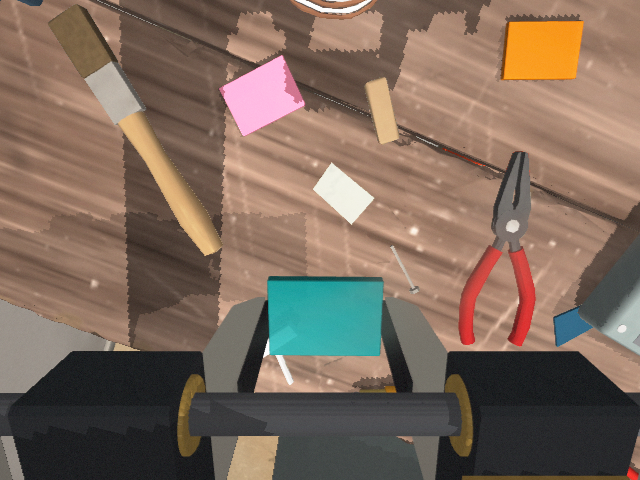

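The sample is gripped across its short ends (opening 49.9 mm) and lies squarely between the pads. I'll hover to the right of the reference with the jaws turned along its long edge, so the wrist camera sees it.

>>> {"op": "drive_tool", "data": {"motion": [[[-0.005, 0.074, -0.004], 0], [[-0.005, 0.074, -0.004], 0], [[-0.005, 0.074, -0.004], 0], [[-0.005, 0.074, -0.004], 0], [[-0.005, 0.074, -0.004], 0], [[-0.005, 0.074, -0.004], 0], [[-0.005, 0.074, -0.004], 0], [[-0.005, 0.074, -0.004], 0], [[-0.005, 0.074, -0.004], 0], [[-0.005, 0.074, -0.004], 0], [[-0.005, 0.074, -0.004], 0], [[0, 0, 0], -0.085], [[0, 0, 0], -0.085], [[0, 0, 0], -0.085], [[0, 0, 0], -0.085], [[0, 0, 0], -0.085], [[0, 0, 0], -0.085], [[0, 0, 0], -0.085], [[0, 0, 0], 0]]}}

```text
time_s: 10.85
tcp_pos: [0.546, -0.1749, 0.1474]
eef_rot: [-0.02, 0.78, 0.626, 0.0]
contact_force: [-0.2, -0.2, -0.5]
gripper_width: 0.0497
```

```bash
python3 - <<'E'
from h import *
o=observe(); print(o['time_s'],o['tcp_pos'],rot(o['eef_rot']).round(3).tolist(),o['contact_force'].round(2),o['gripper_width'],o['qpos'].round(2))
_,w,_=shot('wrist','w4'); teal('w4',.046)
E
```

```text
10.85 [ 0.54597133 -0.17493732  0.1473912 ] [[0.217, 0.976, -0.024], [0.976, -0.216, 0.031], [0.025, -0.03, -0.999]] [-0.24 -0.21 -0.5 ] 0.0497221090989949 [-0.51  0.4   1.58  0.02  1.2  -0.3 ]
w4 [522. 343.] [ 657.5 -255.7] [11.7 35.3] 78.5
w4 [453. 333.] [ 613.6 -240.7] [20.4 37.6] 38.1
w4 [324. 316.] [ 534.3 -211.8] [56.  74.8] 77.5
w4 [348. 155.] [ 570.2 -113.6] [35.8 49.5] 75.0
```

View pics/w4.png

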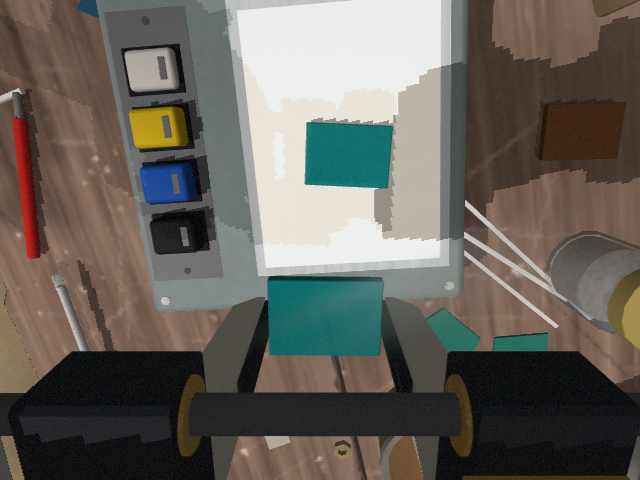

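Wrist view: reference at (348,155), which works out at (0.5702, -0.1136), long edge at -15.0°. There is more window above it in the picture, which is the box's left, so I place there at about (0.581, -0.074).

>>> {"op": "drive_tool", "data": {"motion": [[[0, 0, 0], 0.028], [[0.054, 0.004, 0], 0], [[0.054, 0.004, 0], 0], [[0.054, 0.004, 0], 0], [[0.054, 0.004, 0], 0], [[0, 0, 0], 0], [[0, 0, 0.03], 0], [[0, 0, 0.03], 0], [[0, 0, 0.03], 0], [[0, 0, 0], 0]]}}

```text
time_s: 11.9
tcp_pos: [0.5796, -0.0695, 0.0959]
eef_rot: [-0.023, 0.806, 0.591, -0.004]
contact_force: [-0.9, 0.4, -0.8]
gripper_width: 0.05
```

```bash
cat > st.py <<'E'
from h import *
o=observe(); r=rot(o['eef_rot']); c=o['tcp_pos']+r@[-.0016,0,.0224]
print(o['time_s'],o['tcp_pos'],r.round(3).tolist(),o['contact_force'].round(2),o['gripper_width'])
print('theta',np.degrees(np.arctan2(r[1,0],r[0,0])),'centre',c.round(4),'delta tool mm',(1000*(r.T@(np.array([.5808,-.0740,.043])-c))).round(1))
E
python3 st.py
```

```text
11.9 [ 0.57955697 -0.06950956  0.09586613] [[0.301, 0.953, -0.034], [0.953, -0.3, 0.033], [0.021, -0.042, -0.999]] [-0.91  0.44 -0.78] 0.050027890650532356
theta 72.48828167744271 centre [ 0.5783 -0.0703  0.0735] delta tool mm [-3.4  4.8 30.2]
```

The centre is nearly right, but the tool has drifted to a 2.4° tilt along the glass's length. I'll test whether a fast inward move and a slow outward one undo it.

>>> {"op": "drive_tool", "data": {"motion": [[[0, 0, -0.04], 0], [[0, 0, -0.04], 0], [[0, 0, 0], 0]]}}

```text
time_s: 12.2
tcp_pos: [0.5796, -0.0725, 0.1358]
eef_rot: [-0.025, 0.808, 0.588, -0.006]
contact_force: [1.2, -0.0, -0.4]
gripper_width: 0.0497
```

>>> {"op": "drive_tool", "data": {"motion": [[[0, -0.1, 0], 0], [[0, -0.1, 0], 0], [[0, 0, 0], 0]]}}

```text
time_s: 12.5
tcp_pos: [0.4801, -0.042, 0.1363]
eef_rot: [-0.027, 0.81, 0.586, -0.008]
contact_force: [0.2, 0.8, -0.5]
gripper_width: 0.0502
```

>>> {"op": "drive_tool", "data": {"motion": [[[0, 0.02, 0], 0], [[0, 0.02, 0], 0], [[0, 0.02, 0], 0], [[0, 0.02, 0], 0], [[0, 0.02, 0], 0], [[0, 0, 0], 0]]}}

```text
time_s: 13.1
tcp_pos: [0.536, -0.0617, 0.1333]
eef_rot: [-0.025, 0.811, 0.585, -0.006]
contact_force: [0.3, 0.4, 0.4]
gripper_width: 0.0496
```

```bash
python3 st.py
```

```text
13.1 [ 0.53596634 -0.06174052  0.1333348 ] [[0.316, 0.948, -0.039], [0.948, -0.315, 0.033], [0.019, -0.047, -0.999]] [0.28 0.37 0.37] 0.04964975153735305
theta 71.5557311596995 centre [ 0.5346 -0.0625  0.1109] delta tool mm [ 2.4 50.6 65.7]
```

>>> {"op": "drive_tool", "data": {"motion": [[[0.003, 0.034, 0], -0.038], [[0, 0.034, 0], 0], [[0, 0.034, 0], 0], [[0, 0, 0.022], 0], [[0, 0, 0.022], 0], [[0, 0, 0.022], 0], [[0, 0, 0], 0]]}}

```text
time_s: 13.8
tcp_pos: [0.5834, -0.0728, 0.0924]
eef_rot: [-0.028, 0.792, 0.61, -0.007]
contact_force: [0.1, -0.3, -0.5]
gripper_width: 0.05
```

```bash
python3 st.py
```

```text
13.8 [ 0.58336283 -0.0727823   0.09239184] [[0.257, 0.965, -0.046], [0.966, -0.255, 0.035], [0.022, -0.053, -0.998]] [ 0.1  -0.28 -0.54] 0.05002417367941527
theta 75.12255709941746 centre [ 0.5819 -0.0735  0.07  ] delta tool mm [-1.3  0.5 27. ]
```

The tilt seems to wander from row to row. I'll check what rows without motion do to it, since I have time in hand.

>>> {"op": "drive_tool", "data": {"motion": [[[0, 0, 0], 0], [[0, 0, 0], 0], [[0, 0, 0], 0], [[0, 0, 0], 0], [[0, 0, 0], 0], [[0, 0, 0], 0], [[0, 0, 0], 0], [[0, 0, 0], 0], [[0, 0, 0], 0], [[0, 0, 0], 0]]}}

```text
time_s: 14.8
tcp_pos: [0.5828, -0.0725, 0.0938]
eef_rot: [-0.027, 0.792, 0.61, -0.007]
contact_force: [0.1, -0.1, -0.7]
gripper_width: 0.0497
```

```bash
python3 st.py
```

```text
14.8 [ 0.5828133  -0.07251101  0.09378021] [[0.256, 0.966, -0.044], [0.966, -0.255, 0.035], [0.022, -0.052, -0.998]] [ 0.14 -0.12 -0.73] 0.04973970719550878
theta 75.13405002590002 centre [ 0.5814 -0.0733  0.0714] delta tool mm [-1.5  1.1 28.3]
```

>>> {"op": "drive_tool", "data": {"motion": [[[-0.003, 0.002, 0.008], 0], [[0, 0, 0.008], 0], [[0, 0, 0.008], 0], [[0, 0, 0.008], 0], [[0, 0, 0.008], 0], [[0, 0, 0], 0]]}}

```text
time_s: 15.4
tcp_pos: [0.582, -0.0735, 0.0712]
eef_rot: [-0.028, 0.792, 0.61, -0.007]
contact_force: [0.5, -0.8, -0.3]
gripper_width: 0.0496
```

```bash
python3 st.py
```

```text
15.4 [ 0.58204839 -0.07352001  0.07121025] [[0.257, 0.965, -0.045], [0.966, -0.255, 0.035], [0.022, -0.053, -0.998]] [ 0.46 -0.77 -0.31] 0.0496059872046253
theta 75.12907237004976 centre [ 0.5806 -0.0743  0.0488] delta tool mm [0.2 0.4 5.8]
```

>>> {"op": "drive_tool", "data": {"motion": [[[0, 0, 0.004], 0], [[0, 0, 0.003], 0], [[0, 0, 0.002], 0], [[0, 0, 0], 0]]}}

```text
time_s: 15.8
tcp_pos: [0.5819, -0.0733, 0.0663]
eef_rot: [-0.028, 0.792, 0.61, -0.007]
contact_force: [0.0, 0.3, -0.4]
gripper_width: 0.05
```

```bash
python3 st.py; python3 - <<'E'
from h import *
m,im,d=shot('scene','s3'); cv2.imwrite('pics/c5.png',cv2.resize(im[220:380,240:440],None,fx=4,fy=3.75,interpolation=2)[:,:,::-1])
E
```

```text
15.8 [ 0.58190118 -0.07333109  0.06633794] [[0.257, 0.965, -0.045], [0.966, -0.255, 0.035], [0.022, -0.053, -0.998]] [ 0.04  0.3  -0.4 ] 0.04995358737094973
theta 75.13219683346415 centre [ 0.5805 -0.0741  0.0439] delta tool mm [0.2 0.3 0.9]
```

View pics/c5.png

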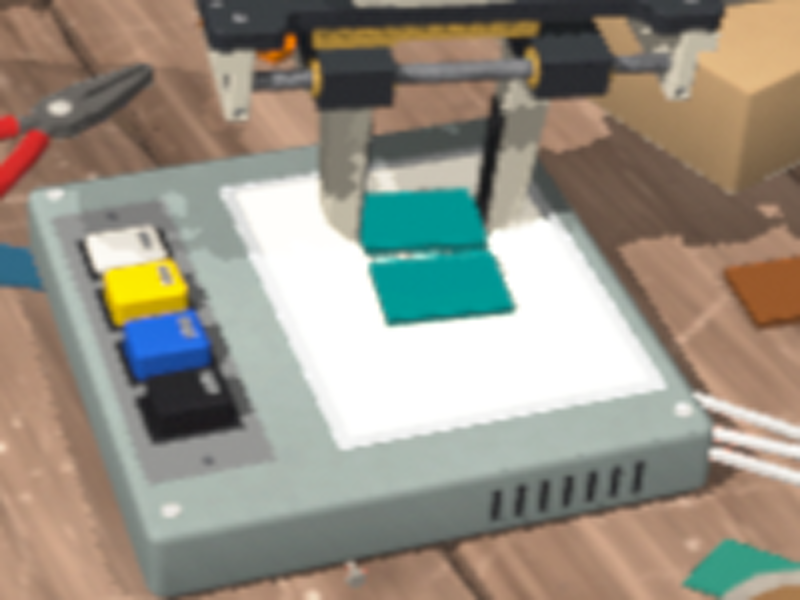

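The scene crop shows the sample (425,220) beside the reference (440,290), parallel and level with a small gap. No contact yet, so I'll creep down.

>>> {"op": "drive_tool", "data": {"motion": [[[0, 0, 0.002], 0], [[0, 0, 0], 0]]}}

```text
time_s: 16.05
tcp_pos: [0.5822, -0.0734, 0.066]
eef_rot: [-0.027, 0.792, 0.61, -0.007]
contact_force: [0.1, 0.8, 0.4]
gripper_width: 0.0497
```

>>> {"op": "drive_tool", "data": {"motion": [[[0, 0, 0.002], 0], [[0, 0, 0], 0]]}}

```text
time_s: 16.25
tcp_pos: [0.5823, -0.0735, 0.0655]
eef_rot: [-0.027, 0.792, 0.61, -0.007]
contact_force: [-0.4, -0.8, -0.1]
gripper_width: 0.0495
```

```bash
python3 st.py
```

```text
16.25 [ 0.5823222  -0.07348479  0.06554837] [[0.256, 0.966, -0.044], [0.966, -0.255, 0.034], [0.022, -0.051, -0.998]] [-0.4  -0.84 -0.1 ] 0.049465690668368506
theta 75.14143406205237 centre [ 0.5809 -0.0743  0.0431] delta tool mm [ 0.2 -0.2  0.2]
```

>>> {"op": "drive_tool", "data": {"motion": [[[0, 0, 0.002], 0], [[0, 0, 0.001], 0], [[0, 0, 0], 0]]}}

```text
time_s: 16.55
tcp_pos: [0.5823, -0.0735, 0.0648]
eef_rot: [-0.027, 0.792, 0.61, -0.007]
contact_force: [-0.1, -0.3, 2.1]
gripper_width: 0.0498
```

>>> {"op": "drive_tool", "data": {"motion": [[[0, 0, 0.002], 0]]}}

```text
time_s: 16.65
tcp_pos: [0.5823, -0.0735, 0.0641]
eef_rot: [-0.027, 0.792, 0.61, -0.007]
contact_force: [-1.9, 0.4, 6.4]
gripper_width: 0.0499
```

```bash
python3 st.py; python3 -c "
from h import *
import time
print(observe()['contact_force'].round(1), observe()['wrist_torque'].round(3))"
```

```text
16.65 [ 0.58230219 -0.07351807  0.06409739] [[0.256, 0.966, -0.043], [0.966, -0.255, 0.034], [0.022, -0.05, -0.998]] [-1.94  0.38  6.43] 0.04992924650106979
theta 75.14470538566536 centre [ 0.5809 -0.0743  0.0417] delta tool mm [ 0.3 -0.3 -1.3]
[-1.9  0.4  6.4] [0.003 0.204 0.013]
```

Contact at 6 N, so the glass is down. Releasing.

>>> {"op": "drive_tool", "data": {"motion": [[[0, 0, 0], 0], [[0, 0, 0], 0], [[0, 0, 0], 0], [[0, 0, 0], 0]], "gripper": 66}}

```text
time_s: 17.05
tcp_pos: [0.5802, -0.0729, 0.0642]
eef_rot: [-0.028, 0.792, 0.61, -0.008]
contact_force: [-1.4, -0.3, 2.6]
gripper_width: 0.0612
```

>>> {"op": "drive_tool", "data": {"motion": [[[0, 0, -0.008], 0], [[0, 0, -0.03], 0], [[0, 0, -0.06], 0], [[0, 0, -0.06], 0], [[0.08, -0.02, -0.02], 0], [[0.08, -0.02, -0.02], 0], [[0.08, -0.02, 0], 0], [[0.08, -0.02, 0], 0], [[0.08, -0.02, 0], 0], [[0, 0, 0], 0]]}}

```text
time_s: 18.05
tcp_pos: [0.592, 0.1348, 0.1734]
eef_rot: [-0.028, 0.794, 0.607, -0.005]
contact_force: [0.4, -0.5, -0.7]
gripper_width: 0.0615
```

```bash
python3 st.py; python3 - <<'E'
from h import *
shot('top','top4'); shot('scene','s4'); shot('wrist','w5')
for f in('top4','s4','w5'): teal(f,.046)
m,im,d=load('top4'); P=xyz(m,d)
for n,u,v in(('w',371,286),('y',387,287),('b',402,289),('k',418,290)): print(n,np.median(P[v-2:v+3,u-2:u+3].reshape(-1,3),0).round(4))
t=cv2.resize(im[195:325,325:480],(400,336)); s=load('s4')[1]; s=cv2.resize(s[230:370,240:430],(400,300)); w=cv2.resize(load('w5')[1],(400,300))
a=np.zeros((600,800,3),np.uint8); a[:336,:400]=t; a[:300,400:]=s; a[300:,400:]=w; cv2.imwrite('pics/c6.png',a[:,:,::-1])
E
```

```text
18.05 [0.59199493 0.13479499 0.1734278 ] [[0.262, 0.964, -0.042], [0.965, -0.261, 0.038], [0.025, -0.05, -0.998]] [ 0.38 -0.53 -0.72] 0.06145104143242619
theta 74.79197123866238 centre [0.5906 0.1341 0.151 ] delta tool mm [-206.    50.2  100.4]
top4 [401. 239.] [ 569.7 -110.8] [31.6 46.5] 74.8
top4 [382. 235.] [580.7 -71.7] [31.4 46.3] 75.1
s4 [472. 374.] [ 641.  -317.9] [25.2 35.4] 84.0
s4 [424. 371.] [ 586.1 -284. ] [34.2 17.7] 1.2
s4 [347. 288.] [573.5 -95.5] [78.9 48.6] 74.3
w5 [385. 472.] [584.4 -60. ] [14.9 49.4] 77.6
w [ 0.4687 -0.0427  0.0448]
y [ 0.4638 -0.0739  0.0517]
b [ 0.4585 -0.103   0.0528]
k [ 0.4556 -0.1344  0.0517]
```

View pics/c6.png

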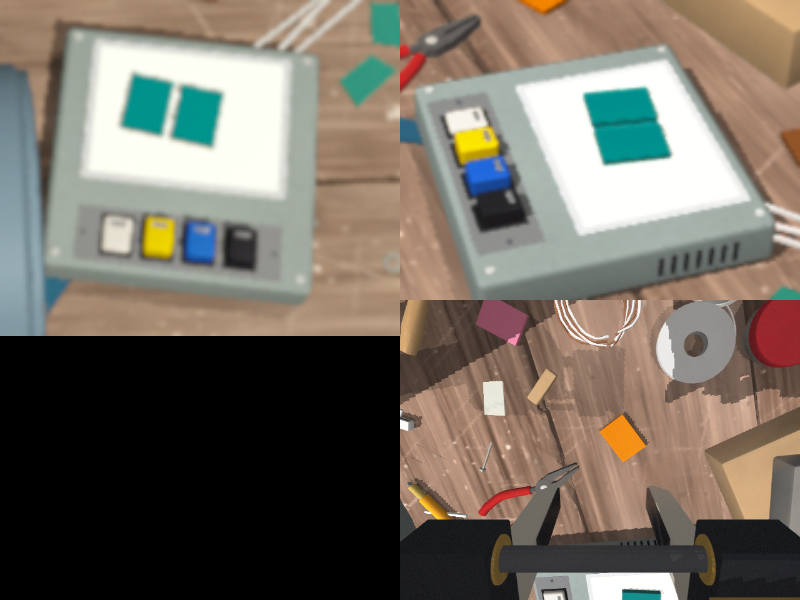

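```bash
python3 - <<'E'
from h import *
m,im,d=load('top4'); P=xyz(m,d)
for n,u,v in(('sample',382,235),('ref',401,239)):
    q=P[v-8:v+9,u-5:u+6].reshape(-1,3); A=np.c_[q[:,:2],np.ones(len(q))]; k=np.linalg.lstsq(A,q[:,2],rcond=None)[0]; print(n,q[:,2].mean().round(4),'slopes',k[:2].round(3))
print(hand_in())
E
```

```text
sample 0.0502 slopes [-1.684  1.043]
ref 0.0501 slopes [-1.565  1.276]
the job is handed in; nothing more can be done
None
```

The job is handed in, at about 18 s of the 50 s allowed. The white key was pushed to its stop (22 N) and the yellow key popped up. The teal sample then went onto the window to the left of the reference, pressed down with about 6 N and released.

**What the last checks showed:**
- **Keys:** by depth, the white top stands at about 45 mm, which is latched. Yellow, blue and black stand at about 52 mm, which is up.
- **Placing:** the gap between the two pieces is about 4.6 mm. Their ends are level to about 0.5 mm and their edges parallel to about 0.3°.
- **Reference:** the top camera gives the same position before and after the placing, so it did not shift.
- **Arm:** it is clear of everything, over the bench to the left of the box.

**What did not go cleanly:**
- **Tilted tool:** the tool had drifted to about 3° of tilt while carrying the glass. One short edge touched the window first, and the light press was meant to settle the glass flat before release.
- **Flatness not confirmed:** my depth-slope check did not work. It gave impossible slopes for the reference as well. Both pieces do show the same mean height (50.2 and 50.1 mm), and the pictures show the sample lying flat.

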